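# Weigh a sample tin and shut it in a sprung-lid chamber

## Task

Press the black button so the chamber's sprung lid pops up, steady the lid and lead it back gently until it rests fully open. Lift the tall tin out of the rack and stand it in the middle of the balance pan, let go of it there for about a second, then take it again by its broad faces and set it down gently, upright, on the floor of the chamber with one broad face towards the button. Finally bring the lid over without slamming it and press it down until it latches; leave the short tins, the beaker and the marker pen where they are.

Things in the scene. Friction and masses are not known exactly. Their poses are not given: they have to be found in the camera images.
- chamber_floor (a point): Floor centre of a fixed grey instrument's chamber, 25 above the bench; x from the button end (nearest the robot) to the hinge end, y across, z up. Inside: x -50 to 50, y -33 to 33 (too narrow for fingers past the tall tin's ends), 74 deep; rim 99 above the bench. Body x -130 to 90, y -45 to 45. With the lid raised, springy lifter arms at y = -39 and 39, x 32 to 60 stand up to 18 above the rim.
- release_top (a point): Centre of the top of the round black push button, 30 in diameter, 110 above the bench, at x = -102 from the chamber centre, 32 in front of the lid's front edge. Pressed straight down it travels 6; about 5 N presses it fully. The lid is let go after about 2.
- release (a joint): How far the button is pressed, in m: 0 up, 0.006 fully down.
- lid (a joint): Lid angle, rad: 0 shut and latched, grows as it opens. Released, springs lift it to 0.5 and act no further: it stays ajar. Past 1.6 it falls back to its stop at 1.75 and rests. Brought forward past 1.5 it falls, damped, in about 1 s onto the springs at 0.5; pressed down near its front edge till flush (about 8 N) it latches by itself at 0.
- lid_hinge (a point): Middle of the lid's hinge axis, 100 above the bench, at x = 62 from the chamber centre; the axis lies along the instrument's y. This frame turns with the lid; when shut its x is the instrument's x.
- lid_edge (a point): Middle of the lid's lower front edge, 132 from the hinge axis. The white lid is a plate 132 long, 92 wide, 8 thick, its underside 1 above the hinge axis when shut. A latch hook 30 wide hangs 15 below it, 124 from the hinge. Pushing this edge from the button side towards the hinge raises the ajar lid; open, the lid stands up behind the chamber to 235 above the bench.
- pan (a point): Centre of the top of the balance's round steel pan, 100 in diameter, 42 above the bench. The balance is a fixed white box 150 by 120, 32 high.
- tall_tin_mid (a point): Centre of the tall closed aluminium tin: a block 56 long (its x), 30 wide (its y), 64 tall (its z), 0.13 to 0.25 kg. This point is 32 above its underside. Its broad faces are the two 56 by 64 faces, facing its +-y. It stands in one of the three bays of the rack.
- rack: Fixed plywood rack, origin on the bench under its centre: floor 4 thick, 62 along x, 132 along y; four upright dividers 4 thick, reaching 64 above the bench, part three bays side by side (centres y = -43, 0, 43), each 39 wide and open at both x ends. In a bay the tall tin can be gripped only by its narrow ends (along x).
- short_tin_a_mid (a point): Centre of a short aluminium tin, 42 by 30 and 42 tall, in another bay of the rack; leave it.
- short_tin_b_mid (a point): Centre of the other short tin, same size; leave it.
- beaker: Clear beaker, 70 in diameter, 85 high, loose on the bench; origin at the centre of its underside; leave it.
- marker: Marker pen, 130 long along its x, 13 thick, lying on the bench; origin under its middle; leave it.
Mind the look-alikes: they are no part of the job. Of the things that look like the part that bears chamber_floor, the middle-sized one is meant.

How it is judged:
By the outcome, as a careful person would: the job done as asked, in the order asked, and still so for the second after the job is handed in, with the robot touching nothing.
It also fails if it takes over 72 s, if anything falls off the work surface, if the arm or the gripper's body presses on something with over 40 N, if the wrist force passes 120 N, or if a joint passes its speed limit or range.

## Robot

A 6-joint arm with a two-finger parallel gripper is mounted at the origin on the work surface. World frame = base frame: x ahead of the robot, y to its left, z up, the work surface at z = 0. Lengths are in mm, angles in rad, forces in N, time in s.
With the tool pointing down it reaches from about 350 to 975 mm from the base axis. Payload 7.1 kg.
Tool frame: the origin (TCP) lies at the very end of the fingers, on their centre line; the grasp point (between the pads) lies 19 mm behind it (ctrl.grasp_offset is the distance from the TCP to the grasp point, in mm); z points along the fingers, y is the line along which they close (so a half turn about z gives the same grasp; the last joint's range is limited). The gripper opens to 88 mm and grips with 3 to 60 N. Pads are 20 mm wide; open, the fingers measure 115 mm over their backs; the gripper's body (75 mm by 178 mm) begins 61 mm behind the grasp point.
Start: joints at [1.243, 0.423, 1.63, -0, 1.089, -0.019], TCP at [189.915, 595.43, 222.675] pointing down, gripper open.
Joint ranges: [-3, 3], [-0.9, 2.11], [0.09, 2.58], [-1.31, 4.45], [0.11, 2.69], [-2.54, 2.54]. Speed limits (rad/s): [2.39, 2.39, 3.01, 3.14, 3.14, 3.14].

## Interface

Orientations are given as a rotation vector (axis times angle).
In Python, from workcell import ctrl, viewer, ticket, models gives the robot as it stands.
- The arm moves only by the tool play_rows, never from a script. Its arguments are lists of equal length, an entry for each row: "dp": the shift along the world's x, y, z in mm, a list of three; "yaw": the turn about the world's z in degrees. In form: {"dp": [[tx, ty, tz], ...], "yaw": [yaw, ...]}. A call has 1 to 8 rows; each row shifts and turns the commanded pose from where the row before left it; what a row does not reach is not made up. A row lasts 1/12 s, in which the tool goes at most 41.7 mm and 7.16 degrees, less where a joint would pass 70% of its speed; a pose out of reach is approached as far as the arm can. A call is refused whole if a number of a shift passes 41.7 or a number of a turn 7.16, either way. A call with a gripper value outside its range is refused whole. "gripper" is the closure, from 0 (fully open) to 1 (shut), set as the call begins (left out, the last holds). The fingers move at their own pace and stop on an object; the grip force is fixed at half the most. Time passes only in rows, so rows that do not move let the fingers close. It gives the time, the measured TCP pose, the force, the opening and the grip force at its end, in the units of the state.
- ctrl.get_obs(): the state, without advancing time (a new reading comes with each control period).
- viewer.get_image(name): name is "scene" or "top" or "wrist"; returns a dict with "pixels" (480x640x3 uint8, red, green, blue), "range_z" (480x640 float32, mm along the optical axis (not along the pixel's ray), 0 where there is no reading), "fx", "fy", "cx", "cy" (pixels), "dist_coeffs" ([k1, k2, p1, p2, k3] as OpenCV has them; the pictures are not rectified), "T" (4x4, takes a point from camera to world coordinates); the wrist camera has in their place "hand_eye" (4x4, takes a point from camera to tool coordinates, whose origin is the TCP and whose axes are the flange's). Camera axes: x right, y up, looking along -z (the intrinsics and any distortion apply to the point x, -y, -z); pixel columns grow to the right and rows downward; lengths in mm; the calibration is good to about 2 mm. A picture is of the moment at which its call begins: read the wrist's pose just before it.
- ticket.close_job(): hands the job in; it is judged then, once.
Trained networks look in a picture, given as the dict that the camera call returned (one of the last four; its "shot" number tells which), for a name from the list of things; names that differ only in an ending like _2 or _b are one class to them, and where a whole thing is asked for, a point or a joint stands for the part that bears it (a point fixed in the world has none). Each returns a list of dicts, best first, with "conf" (0 to 1); they miss things now and then, are a little off and sometimes report something else, mostly with a low value. They report only what shows in the picture. A call takes as long as a camera call. They do not tell look-alikes from the thing itself.
- models.look_for(picture, name): "bbox" ([centre column, centre row, width, height] in pixels, round what is visible of it).
- models.landmark_of(picture, name): "location" ([column, row] in pixels: a listed point, or the origin of a listed thing).
The state is a dict: "t": time; "qpos": joint angles; "qvel": joint speeds; "joint_torque": joint torques, N m; "ee_pos": TCP position; "orientation": TCP orientation; "ft_force": force on the tool from outside, world axes, zero at the start; "moment": the same for the moment, N m; "width": finger opening in mm; "grasp_force": force on a finger pad.
Only numpy, scipy, OpenCV 4.12 (cv2) and the standard library are available. Lean on these libraries where they do the work, as an engineer would, in place of code of your own. Each camera call takes 0.05 s, during which the arm holds its last target. There are 200 camera calls.

## Working session

There is one attempt and no reset: what is moved stays moved. The work goes in short steps, Python scripts to look and compute and a tool call to move; the robot and the scene stay as the last step left them, time stands still between calls to the robot, and variables do not carry over. Pictures are saved under pics/ and viewed, at most 10 in all, crops included, and the job is handed in when it is done.

Besides the shell and the picture viewer there is one more tool, called after "Emit:" as a command line: name --pt "numbers of a row" for each row, then --argument value for the rest. play_rows: Moves the arm, as the interface text tells. Its arguments: {"type":"object","properties":{"dp":{"type":"array"},"yaw":{"type":"array"},"gripper":{"type":"number"}},"required":["dp","yaw"]}

```bash
mkdir -p pics; ls; cat > h.py <<'E'
import numpy as np, cv2
from workcell import ctrl, viewer, ticket, models
from scipy.spatial.transform import Rotation as R
def shot(n):
    o=ctrl.get_obs(); p=viewer.get_image(n)
    if 'T' not in p:
        W=np.eye(4); W[:3,:3]=R.from_rotvec(o['orientation']).as_matrix(); W[:3,3]=o['ee_pos']
        p['Tw']=W@np.array(p['hand_eye'])
    else: p['Tw']=np.array(p['T'])
    return p
def K(p): return np.array([[p['fx'],0,p['cx']],[0,p['fy'],p['cy']],[0,0,1.]])
def und(p,px): return cv2.undistortPoints(np.array(px,float).reshape(-1,1,2),K(p),np.array(p['dist_coeffs'],float)).reshape(-1,2)
def at_depth(p,px):
    px=np.atleast_2d(px); u=und(p,px); out=[]
    for (a,b),q in zip(u,px):
        c,r=int(round(q[0])),int(round(q[1])); w=p['range_z'][max(r-1,0):r+2,max(c-1,0):c+2]; w=w[w>0]
        d=np.median(w) if len(w) else np.nan
        out.append((p['Tw']@[a*d,-b*d,-d,1])[:3])
    return np.array(out)
def at_z(p,px,z):
    u=und(p,px); T=p['Tw']; d=(T[:3,:3]@np.c_[u[:,0],-u[:,1],-np.ones(len(u))].T).T
    return T[:3,3]+d*((z-T[2,3])/d[:,2])[:,None]
def cloud(p):
    v,u=np.mgrid[0:480,0:640]; x=und(p,np.c_[u.ravel(),v.ravel()]); d=p['range_z'].ravel()
    P=np.c_[x[:,0]*d,-x[:,1]*d,-d,np.ones(len(d))]@p['Tw'].T
    P=P[:,:3]; P[d==0]=np.nan; return P.reshape(480,640,3)
def save(p,f,crop=None,s=1):
    im=p['pixels'][:,:,::-1]
    if crop: a,b,c,d=crop; im=im[b:d,a:c]
    cv2.imwrite('pics/'+f,cv2.resize(im,None,fx=s,fy=s,interpolation=cv2.INTER_CUBIC))
E
python3 - <<'E'
from h import *
np.set_printoptions(precision=1,suppress=True)
o=ctrl.get_obs();print(o)
ims=[]
for n in ['top','scene']:
    p=shot(n); save(p,n+'0.png')
    print(n,p['Tw'][:3,3])
    for k in ['chamber_floor','release_top','lid_hinge','lid_edge','pan','tall_tin_mid','rack','short_tin_a_mid','beaker','marker']:
        for d in models.landmark_of(p,k)[:4]:
            print(k,round(d['conf'],2),np.round(d['location']),at_depth(p,d['location'])[0])
E
```

```text
pics
{'t': 0.0, 'qpos': array([ 1.2,  0.4,  1.6, -0. ,  1.1, -0. ]), 'qvel': array([-0.,  0.,  0., -0.,  0., -0.]), 'joint_torque': array([  0. , -54.5, -27.4,   0.1,   0. ,  -0. ]), 'ee_pos': array([189.7, 594.9, 221.9]), 'orientation': array([-0.5, -3.1,  0. ]), 'ft_force': array([0.9, 0.9, 0.3]), 'moment': array([-0. , -0.1,  0. ]), 'grasp_force': 0.0, 'width': 87.64242114431309}
top [ 302.8  -19.1 1130.3]
chamber_floor 0.88 [474. 234.] [ 494.6 -353.5   76.2]
release_top 0.82 [452. 414.] [ 104.7 -272.5  149.3]
release_top 0.57 [405. 252.] [ 446.3 -186.   109.8]
release_top 0.52 [476. 256.] [ 443.7 -355.1   78.4]
lid_hinge 0.9 [484. 211.] [ 549.9 -381.6   76.2]
lid_hinge 0.9 [470. 312.] [ 314.7 -317.3  146.3]
lid_hinge 0.78 [406. 182.] [ 610.  -192.1  109.4]
lid_edge 0.84 [457. 393.] [ 146.3 -285.4  143.5]
lid_edge 0.77 [477. 251.] [ 455.6 -362.    68.6]
lid_edge 0.67 [408. 237.] [ 482.7 -195.7   94.1]
lid_edge 0.64 [246. 167.] [652.8 185.2  81.4]
pan 0.82 [305. 237.] [491.1  42.5  41.6]
pan 0.64 [406. 238.] [ 480.4 -192.1   94.9]
tall_tin_mid 0.88 [203. 230.] [502.1 283.9  66.6]
r
[... 450 characters left out ...]
 -342.    45. ]
release_top 0.56 [290. 130.] [  95.9 -264.2  145. ]
release_top 0.55 [192. 213.] [ 428.7 -354.    75.9]
lid_hinge 0.84 [151. 243.] [ 552.5 -372.7   75.1]
lid_hinge 0.72 [204. 271.] [ 608.6 -201.3   95.6]
lid_hinge 0.71 [228. 170.] [ 308.3 -325.7  126.1]
lid_edge 0.82 [246. 231.] [ 487.4 -180.5  107.4]
lid_edge 0.82 [184. 223.] [ 468.8 -347.    76.6]
pan 0.63 [350. 285.] [492.6  40.6  39.7]
tall_tin_mid 0.76 [487. 322.] [528.4 298.2  66.9]
tall_tin_mid 0.59 [348. 287.] [499.1  39.6  40.5]
short_tin_a_mid 0.8 [510. 335.] [519.9 339.9  41.6]
short_tin_a_mid 0.23 [484. 325.] [531.1 294.   61.7]
beaker 0.88 [407. 402.] [713.  207.8  44.3]
marker 0.8 [306. 368.] [684.7  31.1  11.9]
```

View pics/top0.png

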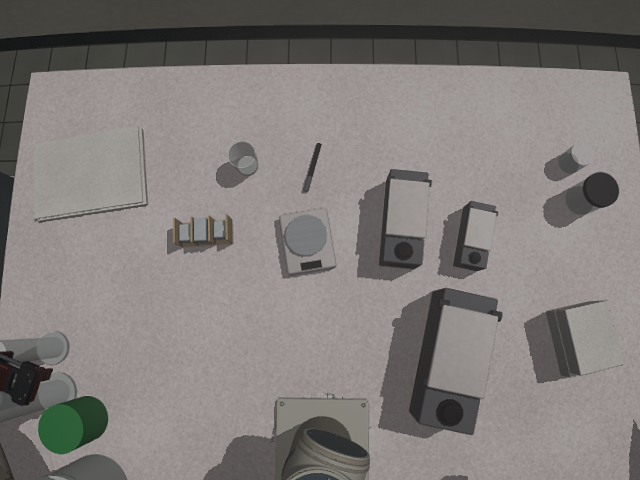

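View pics/scene0.png

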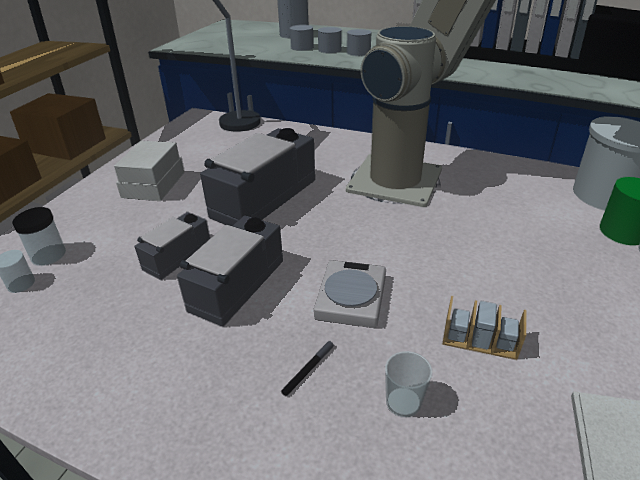

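Three instruments show in the top view: (405,220), (476,237) and (455,360). The middle-sized one is at (405,220): its button top reads 110 above the bench, against about 76 and 149 for the others. I'll confirm it in a crop and fit the poses.

```bash
python3 - <<'E'
from h import *
np.set_printoptions(precision=1,suppress=True)
p=shot('top'); save(p,'crop1.png',(160,150,520,290),2.2)
C=cloud(p); im=p['pixels'].astype(int); br=im.sum(2)
def rect(m,name):
    n,l,st,_=cv2.connectedComponentsWithStats(m.astype(np.uint8)); i=1+np.argmax(st[1:,4])
    P=C[l==i]; r=cv2.minAreaRect(P[:,:2].astype(np.float32)); print(name,st[i],r,'z',np.median(P[:,2]))
    print(cv2.boxPoints(r))
def win(a,b,c,d):
    m=np.zeros((480,640),bool); m[b:d,a:c]=1; return m
Z=C[...,2]
rect(win(370,165,435,270)&(Z>95)&(Z<125)&(br>400),'lid')
rect(win(370,165,435,270)&(Z>85)&(Z<125),'body')
b=win(390,235,420,265)&(br<110); P=C[b]; print('button',np.nanmedian(P,0),b.sum(), np.argwhere(b).mean(0))
print('btn atz',at_z(p,[np.argwhere(b).mean(0)[::-1]],110))
rect(win(270,200,340,280)&(Z>37)&(Z<55),'pan')
rect(win(185,200,215,255)&(Z>60)&(Z<75)&(im[...,2]>im[...,0]-5),'tall')
rect(win(165,200,240,255)&(Z>50)&(Z<75),'rack')
print(im[230,200],im[240,222],im[225,175],im[225,208])
E
```

```text
lid [ 387  179   42   58 2143] ((549.5949096679688, -195.3290252685547), (91.0008544921875, 129.56309509277344), 84.91820526123047) z 109.17424084675952
[[ 481.  -234.9]
 [ 610.1 -246.4]
 [ 618.2 -155.7]
 [ 489.1 -144.3]]
body [ 383  169   49   96 3764] ((533.4034423828125, -193.94320678710938), (101.73123931884766, 219.69400024414062), 85.79048156738281) z 107.74409096351172
[[ 420.1 -236.6]
 [ 639.2 -252.7]
 [ 646.7 -151.3]
 [ 427.6 -135.2]]
button [nan nan nan] 0 [nan nan]
btn atz [[nan nan nan]]
pan [ 285  215   42   41 1306] ((496.07818603515625, 40.96737289428711), (98.6865463256836, 97.78192901611328), 44.69050598144531) z 41.47008546510824
[[426.6  41. ]
 [495.4 -28.5]
 [565.5  40.9]
 [496.8 110.4]]
tall [194 218  13  24 293] ((503.6777648925781, 292.1952819824219), (56.44294357299805, 30.120182037353516), 4.0624165534973145) z 67.02974571335653
[[474.5 305.2]
 [476.6 275.2]
 [532.9 279.2]
 [530.8 309.2]]
rack [190 216  22  27 505] ((505.2113037109375, 293.611572265625), (62.18093490600586, 49.0791015625), 3.833277940750122) z 65.10695300246289
[[472.5 316. ]
 [475.8 267. ]
 [537.9 271.2]
 [534.6 320.2]]
[141 145 146] [83 75 65] [83 73 61] [150 129 101]
  return np.nanmean(a, axis, out=out, keepdims=keepdims)
<stdin>:14: RuntimeWarning: Mean of empty slice.
  ret = um.true_divide(
<stdin>:15: RuntimeWarning: Mean of empty slice.
```

View pics/crop1.png

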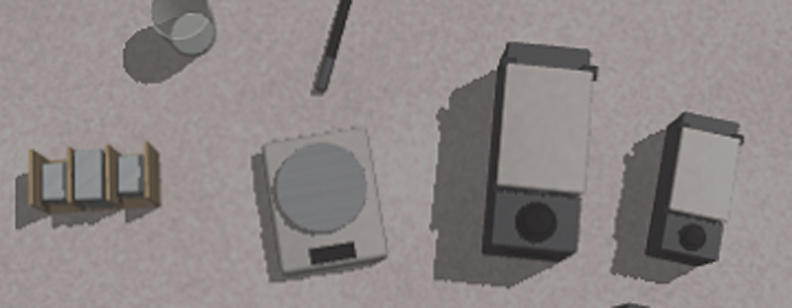

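The crop confirms the target: the middle-sized instrument has its lid at about (545,125) and its button at (536,222) in the crop. The lid fit of 91×130 at height 109 matches 92×132. The rack's middle bay at (88,175) holds the tall tin. I'll move over the button first.

Emit:
play_rows --pt "25 -32 0" --pt "25 -32 0" --pt "25 -32 0" --pt "25 -32 0" --pt "25 -32 0" --pt "25 -32 0" --pt "25 -32 0" --pt "25 -32 0" --yaw '[1.7,1.7,1.7,1.7,1.7,1.7,1.7,1.7]' --gripper 1

```text
t: 1.82
ee_pos: [390.8, 337.8, 222.9]
orientation: [0.109, 3.139, 0.001]
ft_force: [0.6, 0.7, -0.6]
width: 38.1
grasp_force: 0.0
```

Emit:
play_rows --pt "8 -40 0" --pt "8 -40 0" --pt "8 -40 0" --pt "8 -40 0" --pt "8 -40 0" --pt "8 -40 0" --pt "8 -40 0" --pt "8 -40 0" --yaw '[0,0,0,0,0,0,0,0]'

```text
t: 2.48
ee_pos: [454.0, 17.5, 223.0]
orientation: [0.112, 3.139, 0.0]
ft_force: [1.5, 0.6, -0.7]
width: 0.3
grasp_force: 0.0
```

Emit:
play_rows --pt "0 -40 0" --pt "0 -40 0" --pt "0 -40 0" --pt "0 -40 0" --pt "0 -40 0" --pt "0 -5 0" --pt "0 0 0" --yaw '[0,0,0,0,0,0,0]'

```text
t: 3.07
ee_pos: [453.8, -187.8, 222.7]
orientation: [0.119, 3.139, -0.0]
ft_force: [0.2, 1.0, -0.7]
width: 0.6
grasp_force: 0.0
```

```bash
python3 - <<'E'
from h import *
np.set_printoptions(precision=2,suppress=True)
o=ctrl.get_obs();M=R.from_rotvec(o['orientation']).as_matrix();print(o['t'],o['ee_pos'],o['qpos'],'yawY',np.degrees(np.arctan2(M[1,1],M[0,1])),M[:,2],o['width'])
p=shot('wrist'); save(p,'w1.png'); print(p['Tw'])
for k in ['release_top','lid_edge','lid_hinge']:
    for d in models.landmark_of(p,k)[:3]: print(k,round(d['conf'],2),d['location'],at_depth(p,d['location'])[0])
C=cloud(p); Z=C[...,2]; br=p['pixels'].astype(int).sum(2)
m=(Z>104)&(Z<114)&(br>350)
n,l,st,_=cv2.connectedComponentsWithStats(m.astype(np.uint8)); i=1+np.argmax(st[1:,4]); P=C[l==i]
r=cv2.minAreaRect(P[:,:2].astype(np.float32)); print(st[i],r,cv2.boxPoints(r),np.median(P[:,2]))
s=shot('scene'); save(s,'s1.png',(200,60,440,260),3.2)
CS=cloud(s); m=(np.abs(CS[...,0]-o['ee_pos'][0])<150)&(np.abs(CS[...,1]-o['ee_pos'][1])<110)&(CS[...,2]>120)&(CS[...,2]<480)
P=CS[m]-o['ee_pos']; 
for z in range(0,260,20):
    q=P[(P[:,2]>=z-20)&(P[:,2]<z)] 
    if len(q): 
        a=np.radians(-4.8); R2=np.array([[np.cos(a),np.sin(a)],[-np.sin(a),np.cos(a)]]); w=q[:,:2]@R2.T
        print(z-20,len(q),w.min(0),w.max(0))
E
```

```text
3.0667 [ 453.83 -187.78  222.73] [-0.42  0.23  1.92 -0.    1.   -1.91] yawY 85.67012346950057 [ 0. -0. -1.] 0.5820731714825405
[[   0.08   -0.96   -0.28  375.59]
 [   1.      0.07    0.02 -181.17]
 [  -0.     -0.28    0.96  385.16]
 [   0.      0.      0.      1.  ]]
release_top 0.74 [130.7, 227.0] [ 440.37 -355.03   77.15]
release_top 0.55 [331.4, 232.7] [ 450.07 -180.25  110.09]
lid_edge 0.79 [137.6, 246.1] [ 461.38 -359.3    65.02]
lid_edge 0.64 [328.5, 265.4] [ 483.34 -184.59   91.65]
lid_hinge 0.67 [137.1, 336.4] [ 548.4  -374.53   76.49]
lid_hinge 0.55 [111.4, 60.3] [ 316.45 -316.28  129.27]
[ 272  267  114   63 4184] ((507.3165283203125, -187.06358337402344), (92.5081787109375, 54.68059158325195), 84.87213134765625) [[ 475.95 -230.69]
 [ 530.41 -235.58]
 [ 538.68 -143.44]
 [ 484.22 -138.55]] 109.22953838590735
-20 4 [ 9.22 -4.55] [11.21  7.74]
0 141 [-13.2   -7.07] [14.52 13.78]
20 143 [-11.06  -8.43] [14.78 14.4 ]
40 162 [-10.54 -10.75] [14.01 17.42]
60 146 [-32.48 -73.52] [32.29 83.85]
80 895 [-34.07 -77.2 ] [36.39 84.7 ]
100 1042 [-33.19 -86.96] [37.24 92.78]
120 1129 [-37.63 -85.33] [35.05 91.72]
140 364 [-24.58 -38.  ] [35.32 21.44]
160 541 [-34.18 -36.56] [40.13 41.6 ]
180 411 [-21.72 -24.34] [40.91 42.45]
200 621 [-25.18 -28.74] [42.1  43.01]
220 562 [-20.09 -24.87] [44.21 42.01]
```

View pics/w1.png

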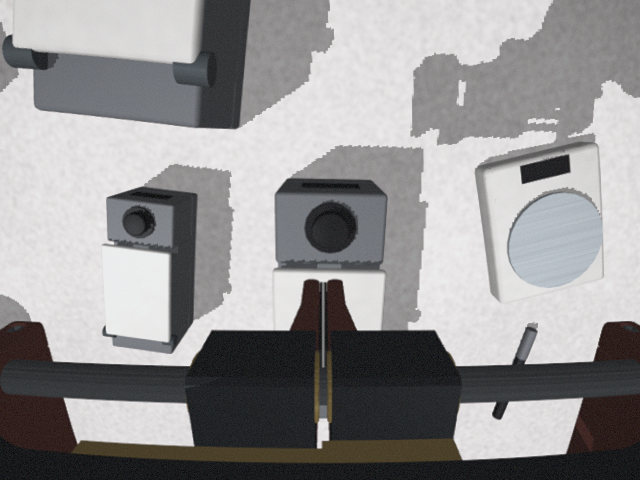

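View pics/s1.png

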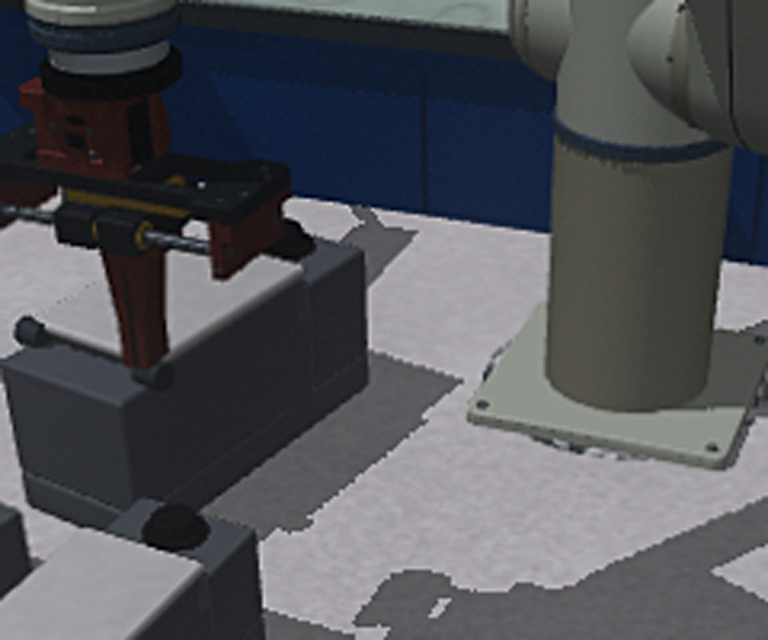

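The wrist view shows the button at about (331,228), with the lid's front edge at row 267. I'll press the button.

Emit:
play_rows --pt "-1 1 -38" --pt "-1 1 -38" --pt "-1 1 -27" --pt "0 0 -5" --pt "0 0 -4" --pt "0 0 -3" --pt "0 0 -2" --pt "0 0 0" --yaw '[0,0,0,0,0,0,0,0]'

```text
t: 3.98
ee_pos: [452.0, -182.7, 106.8]
orientation: [0.112, 3.137, -0.001]
ft_force: [-0.7, 2.1, 2.4]
width: 0.5
grasp_force: 1.1
```

```bash
python3 - <<'E'
from h import *
np.set_printoptions(precision=1,suppress=True)
p=shot('scene'); C=cloud(p); br=p['pixels'].astype(int).sum(2)
P=C[200:330,170:300].reshape(-1,3); b=br[200:330,170:300].ravel()
e=np.array([.996,-.085]); n=np.array([.085,.996]); q=P[:,:2]-[553.6,-193]
X=q@e; Y=q@n; m=(b>330)&(np.abs(Y)<50)&(X>-75)&(X<70)&(P[:,2]>95)
for x in range(-70,70,20):
    k=m&(X>=x)&(X<x+20); print(x,k.sum(),np.median(P[k,2]) if k.any() else 0, np.percentile(Y[k],[2,98]) if k.any() else 0)
E
```

```text
-70 219 139.09287928789433 [-40.   45.4]
-50 364 134.97430022162524 [-40.4  45.4]
-30 378 129.73813275952966 [-41.3  44.6]
-10 388 124.37270198992297 [-40.8  44.6]
10 400 119.14695449362182 [-40.7  44.6]
30 421 113.49927012152648 [-42.  44.]
50 288 109.11063876855718 [-41.6  43. ]
```

Emit:
play_rows --pt "0 0 15" --pt "0 9 15" --pt "0 9 0" --pt "5 10 0" --pt "12 0 0" --pt "12 0 0" --pt "5.5 -0.5 1.5" --pt "5.5 -0.5 1.5" --yaw '[0,0,0,0,0,0,0,0]'

```text
t: 4.7
ee_pos: [491.4, -155.5, 138.1]
orientation: [-0.111, -3.137, -0.001]
ft_force: [-15.4, 1.7, 7.7]
width: 0.5
grasp_force: 7.6
```

Emit:
play_rows --pt "3.7 -0.3 5.5" --pt "3.7 -0.3 5.5" --pt "3.7 -0.3 5.5" --pt "3.7 -0.3 5.5" --pt "4.7 -0.4 4.5" --pt "4.7 -0.4 4.5" --pt "4.7 -0.4 4.5" --pt "4.7 -0.4 4.5" --yaw '[0,0,0,0,0,0,0,0]'

```text
t: 5.37
ee_pos: [525.3, -158.6, 179.3]
orientation: [0.112, 3.139, -0.0]
ft_force: [-1.3, 0.2, 0.3]
width: 0.5
grasp_force: 0.3
```

```bash
python3 - <<'E'
from h import *
np.set_printoptions(precision=1,suppress=True)
print(ctrl.get_obs()['ee_pos'],ctrl.get_obs()['ft_force'])
p=shot('scene'); save(p,'s2.png',(140,110,340,260),4)
E
```

```text
[ 525.3 -158.6  179.3] [-1.3  0.2  0.3]
```

View pics/s2.png

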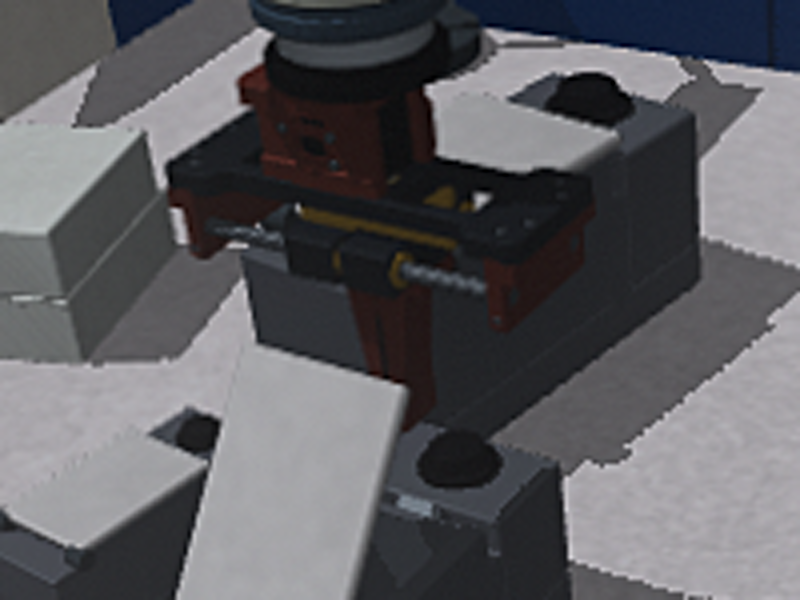

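The lid is being led up with the finger at about (405,390), just inside its +y edge. I'll continue.

Emit:
play_rows --pt "5.5 -0.5 3.8" --pt "5.5 -0.5 3.8" --pt "5.5 -0.5 3.8" --pt "5.5 -0.5 3.8" --pt "6.2 -0.5 2.2" --pt "6.2 -0.5 2.2" --pt "6.2 -0.5 2.2" --pt "6.2 -0.5 2.2" --yaw '[0,0,0,0,0,0,0,0]'

```text
t: 6.08
ee_pos: [572.0, -162.4, 202.8]
orientation: [0.112, 3.139, -0.0]
ft_force: [-0.8, 0.4, -0.7]
width: 0.5
grasp_force: 0.2
```

Emit:
play_rows --pt "6.5 -0.5 1.2" --pt "6.5 -0.5 1.2" --pt "6.5 -0.5 1.2" --pt "6.5 -0.5 1.2" --pt "4.3 -0.4 0" --pt "4.3 -0.4 0" --pt "4.3 -0.4 0" --pt "3.3 -0.3 0" --yaw '[0,0,0,0,0,0,0,0]'

```text
t: 6.75
ee_pos: [614.0, -165.9, 207.4]
orientation: [0.112, 3.14, 0.0]
ft_force: [0.4, -0.5, -0.2]
width: 0.7
grasp_force: 0.0
```

Emit:
play_rows --pt "3.3 -0.3 0" --pt "3.3 -0.3 0" --pt "3 -0.3 0" --pt "3 -0.3 0" --pt "0 0 0" --yaw '[0,0,0,0,0]'

```text
t: 7.17
ee_pos: [625.9, -167.0, 207.3]
orientation: [-0.112, -3.138, -0.0]
ft_force: [-1.8, 0.7, 1.3]
width: 0.5
grasp_force: 1.0
```

```bash
cat > lid.py <<'E'
from h import *
np.set_printoptions(precision=2,suppress=True)
def lid(n='scene'):
    p=shot(n); C=cloud(p).reshape(-1,3); br=p['pixels'].astype(int).sum(2).ravel()
    e=np.array([.9962,-.087]); f=np.array([.087,.9962]); q=C[:,:2]-[553.6,-192]; X=q@e; Y=q@f
    m=(br>330)&(np.abs(Y)<44)&(X>-90)&(X<140)&(C[:,2]>120)&(C[:,2]<250)
    A=np.c_[X[m]-62,C[m,2]-100]
    for _ in range(3):
        c=np.median(A,0); u,s,v=np.linalg.svd(A-A.mean(0),full_matrices=False); r=np.abs((A-A.mean(0))@v[1]); A=A[r<max(4,2*r.std())]
    d=v[0]*np.sign(v[0][1]); print(n,len(A),'theta',np.arctan2(d[1],-d[0]),'mean',A.mean(0),'Ymed',np.percentile(Y[m],[2,98]))
    return p
E
python3 - <<'E'
from lid import *
print(ctrl.get_obs()['ee_pos'],ctrl.get_obs()['ft_force'])
lid()
E
```

```text
[ 625.86 -167.04  207.29] [-1.83  0.68  1.34]
scene 209 theta 2.821148084419157 mean [ 25.95 126.48] Ymed [-41.83  42.29]
```

Emit:
play_rows --pt "-20 0 0" --pt "-9 38.5 0" --pt "-9 38.5 0" --pt "-9 38.5 0" --pt "-9 38.5 0" --pt "-9 38.5 0" --pt "-9 38.5 0" --pt "-9 38.5 0" --yaw '[0,-6.8,-6.8,-6.8,-6.8,-6.8,-6.8,-6.8]'

```text
t: 7.88
ee_pos: [543.5, 101.0, 207.8]
orientation: [1.364, 2.829, 0.001]
ft_force: [0.7, 1.2, -0.3]
width: 0.2
grasp_force: 0.0
```

Emit:
play_rows --pt "-8 38 0" --pt "-8 38 0" --pt "-8 38 0" --pt "-8 38 0" --pt "-8 38 -20" --pt "0 0 -20" --pt "0 0 0" --yaw '[-6.8,-6.8,-6.8,-6.8,-6.8,0,0]' --gripper 0

```text
t: 8.47
ee_pos: [502.8, 284.8, 165.4]
orientation: [-2.106, -2.329, 0.007]
ft_force: [-0.6, -0.7, -0.1]
width: 44.3
grasp_force: 0.0
```

```bash
python3 - <<'E'
from lid import *
o=ctrl.get_obs();M=R.from_rotvec(o['orientation']).as_matrix();print(o['t'],o['ee_pos'],'yawY',np.degrees(np.arctan2(M[1,1],M[0,1])),o['width'])
p=shot('wrist'); print(p['Tw'][:3,3]); C=cloud(p); Z=C[...,2]
for zl,zh in [(64,72)]:
    m=((Z>zl)&(Z<zh)&(np.abs(C[...,0]-503)<60)&(np.abs(C[...,1]-292)<60)).astype(np.uint8)
    # keep grey-blue tin: blue>=red
    im=p['pixels'].astype(int); m2=(m>0)&(im[...,2]>=im[...,0]-4); m2=cv2.morphologyEx(m2.astype(np.uint8),cv2.MORPH_OPEN,np.ones((5,5),np.uint8))
    n,l,st,_=cv2.connectedComponentsWithStats(m2)
    for i in range(1,n):
        if st[i,4]>300: P=C[l==i]; print(st[i],cv2.minAreaRect(P[:,:2].astype(np.float32)),np.median(P,0))
for d in models.landmark_of(p,'tall_tin_mid')[:2]: print(d, at_z(p,d['location'],36))
s=lid(); t=shot('top'); save(t,'t2.png',(180,150,480,290),2.6); save(p,'w2.png')
C=cloud(t); m=np.zeros((480,640),bool); m[165:215,375:440]=1; m&=(C[...,2]>215); P=C[m]; e=np.array([.9962,-.087]); X=(P[:,:2]-[553.6,-192])@e; print('lid top',len(P),X.min() if len(P) else 0,X.max() if len(P) else 0,np.median(P,0))
E
```

```text
8.4667 [502.79 284.83 165.39] yawY 5.737759066909937 44.28150081304521
[494.86 363.08 327.72]
[ 288  206   77   41 2943] ((502.3791809082031, 297.0104064941406), (55.3095588684082, 29.480846405029297), 3.9175596237182617) [502.   298.12  68.25]
{'location': [326.0, 223.6], 'conf': 0.61} [[503.1  291.81  36.  ]]
scene 258 theta 2.9196193146610963 mean [ 22.59 125.93] Ymed [-40.93  40.45]
lid top 0 0 0 [nan nan nan]
  return _methods._mean(a, axis=axis, dtype=dtype,
  ret = um.true_divide(
```

View pics/t2.png

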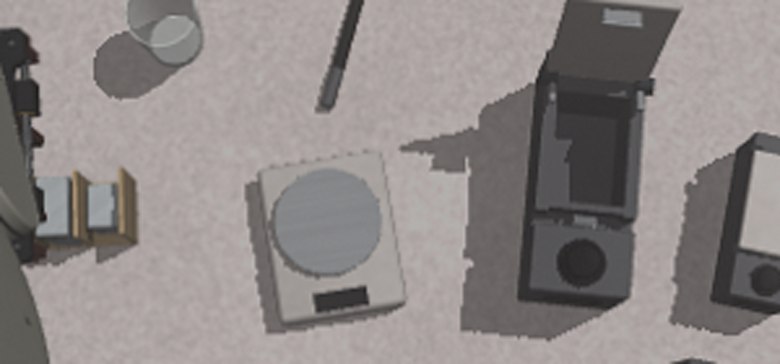

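The top view shows the lid fully open, with its underside at (620,35) and the chamber at (595,150). I'll descend onto the tin.

Emit:
play_rows --pt "0 6 -15" --pt "0 5.5 -15" --pt "0 0 -15" --pt "0 0 -30" --pt "0 0 -30" --pt "0 0 -20" --pt "0 0 -12" --pt "0 0 0" --yaw '[-1.7,0,0,0,0,0,0,0]'

```text
t: 9.33
ee_pos: [504.9, 293.9, 30.0]
orientation: [-2.147, -2.293, 0.004]
ft_force: [-0.8, 0.4, 0.6]
width: 88.0
grasp_force: 0.0
```

Emit:
play_rows --pt "0 0 0" --pt "0 0 0" --pt "0 0 0" --pt "0 0 0" --pt "0 0 0" --pt "0 0 0" --yaw '[0,0,0,0,0,0]' --gripper 1

```text
t: 9.83
ee_pos: [505.3, 295.5, 32.3]
orientation: [2.146, 2.295, 0.001]
ft_force: [-2.0, -0.8, 6.7]
width: 55.6
grasp_force: 30.0
```

Emit:
play_rows --pt "0 0 8" --pt "0 0 30" --pt "0 0 35" --pt "0 0 32" --pt "-1 -30 0" --pt "-1 -36 0" --pt "-1 -36 0" --pt "-1 -36 0" --yaw '[0,0,0,0,6.5,6.5,6.5,6.5]'

```text
t: 10.5
ee_pos: [500.9, 156.2, 137.1]
orientation: [1.565, 2.723, 0.001]
ft_force: [1.2, -0.8, -1.9]
width: 56.3
grasp_force: 30.0
```

Emit:
play_rows --pt "-1 -36 0" --pt "-1 -30 0" --pt "-1 -26 0" --pt "-1 -18 0" --pt "0 0 0" --pt "0 0 0" --pt "0 0 0" --pt "0 0 0" --yaw '[6.8,6.8,6.8,6.8,6.8,6.8,6.8,6.8]'

```text
t: 11.17
ee_pos: [497.2, 47.4, 136.8]
orientation: [0.151, 3.138, -0.0]
ft_force: [0.0, 0.1, -1.6]
width: 55.9
grasp_force: 30.0
```

```bash
python3 - <<'E'
from lid import *
o=ctrl.get_obs();M=R.from_rotvec(o['orientation']).as_matrix();print(o['t'],o['ee_pos'],'yawY',np.degrees(np.arctan2(M[1,1],M[0,1])),o['width'],o['ft_force'])
p=shot('wrist'); C=cloud(p); Z=C[...,2]; save(p,'w3.png')
for d in models.landmark_of(p,'pan')[:2]: print(d, at_z(p,d['location'],42))
im=p['pixels'].astype(int)
for n in ['wrist','scene']:
    q=p if n=='wrist' else shot(n); C=cloud(q); im=q['pixels'].astype(int)
    m=(np.abs(C[...,2]-42)<4)&(np.hypot(C[...,0]-496,C[...,1]-43)<75); P=C[m][:,:2]
    h=cv2.convexHull(P.astype(np.float32)); print(n,len(P),cv2.minEnclosingCircle(h),P.min(0),P.max(0),np.median(C[m][:,2]))
E
```

```text
11.1667 [497.24  47.42 136.8 ] yawY 84.47269380829219 55.92953565197354 [ 0.05  0.1  -1.57]
{'location': [316.3, 239.3], 'conf': 0.63} [[492.66  43.77  42.  ]]
wrist 9364 ((494.20013427734375, 43.23270797729492), 49.865196228027344) [444.88  -5.59] [517.22  92.93] 42.365645160471075
scene 1473 ((496.4195861816406, 42.119178771972656), 51.73204040527344) [444.72  -6.95] [547.93  91.92] 40.78493692048198
```

View pics/w3.png

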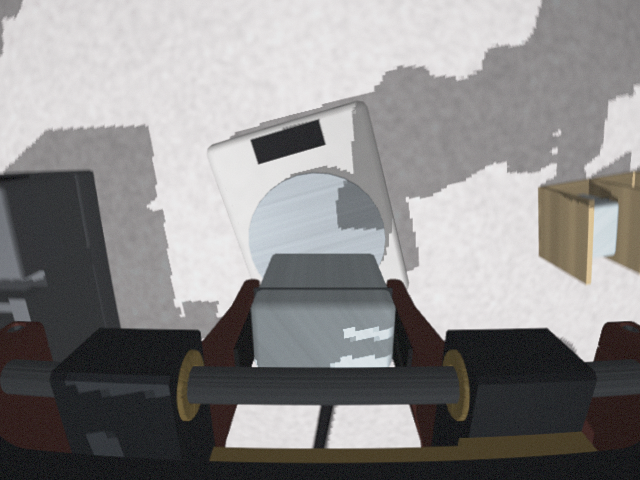

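The wrist view shows the tin held upright at (322,320) above the pan at (317,235). I'll lower it.

Emit:
play_rows --pt "-1 -2 -20" --pt "-1 -2 -20" --pt "0 0 -15" --pt "0 0 -6" --pt "0 0 -2" --pt "0 0 -1" --pt "0 0 -1" --pt "0 0 -1" --yaw '[0,0,0,0,0,0,0,0]'

```text
t: 11.98
ee_pos: [496.0, 43.8, 71.2]
orientation: [0.161, 3.136, 0.0]
ft_force: [-0.5, 0.4, -2.7]
width: 55.9
grasp_force: 30.0
```

Emit:
play_rows --pt "0 0 -1" --pt "0 0 -1" --pt "0 0 0" --pt "0 0 0" --yaw '[0,0,0,0]'

```text
t: 12.32
ee_pos: [496.0, 43.8, 70.2]
orientation: [0.16, 3.136, 0.0]
ft_force: [-4.3, 0.2, 15.0]
width: 55.9
grasp_force: 30.0
```

Emit:
play_rows --pt "0 0 0.5" --pt "0 0 0" --pt "0 0 0" --pt "0 0 10" --pt "0 0 20" --pt "0 0 20" --pt "0 0 0" --pt "0 0 0" --yaw '[0,0,0,0,0,0,-6.9,-6.9]' --gripper 0

```text
t: 12.98
ee_pos: [496.4, 43.8, 120.8]
orientation: [0.544, 3.091, 0.001]
ft_force: [0.0, 0.1, 0.3]
width: 87.9
grasp_force: 0.0
```

Emit:
play_rows --pt "0 0 0" --pt "0 0 0" --pt "0 0 0" --pt "0 0 0" --pt "0 0 0" --pt "0 0 0" --pt "0 0 0" --pt "0 0 0" --yaw '[-6.9,-6.9,-6.9,-6.9,-6.9,-6.9,-6.9,-6.9]'

```text
t: 13.65
ee_pos: [495.4, 43.7, 119.5]
orientation: [1.916, 2.489, 0.0]
ft_force: [-1.3, 0.6, -0.3]
width: 87.6
grasp_force: 0.0
```

Emit:
play_rows --pt "0 0 10" --pt "0 0 10" --pt "0 0 0" --pt "0 0 0" --yaw '[-6.9,-6.9,-6.9,0]'

```text
t: 13.98
ee_pos: [495.8, 43.8, 140.0]
orientation: [2.33, 2.106, 0.002]
ft_force: [-0.1, -0.6, 0.3]
width: 87.9
grasp_force: 0.0
```

```bash
python3 - <<'E'
from lid import *
o=ctrl.get_obs();M=R.from_rotvec(o['orientation']).as_matrix();print(o['t'],o['ee_pos'],'yawY',np.degrees(np.arctan2(M[1,1],M[0,1])),o['width'],o['ft_force'])
for n in ['wrist','scene']:
    p=shot(n); C=cloud(p); im=p['pixels'].astype(int)
    m=(np.abs(C[...,2]-106)<5)&(np.hypot(C[...,0]-496,C[...,1]-43)<45)
    m=cv2.morphologyEx(m.astype(np.uint8),cv2.MORPH_OPEN,np.ones((3,3),np.uint8))
    k,l,st,_=cv2.connectedComponentsWithStats(m)
    if k>1:
        i=1+np.argmax(st[1:,4]); P=C[l==i]; print(n,st[i],cv2.minAreaRect(P[:,:2].astype(np.float32)),np.median(P[:,2]))
    save(p,n+'4.png')
    # chamber: rim
    m=(np.abs(C[...,2]-25)<6)&(np.hypot(C[...,0]-553,C[...,1]+192)<60); print('floor pts',m.sum(), cv2.minAreaRect(C[m][:,:2].astype(np.float32)) if m.sum()>30 else '')
E
```

```text
13.9833 [495.82  43.76 140.  ] yawY -5.790815552680909 87.90827221136651 [-0.09 -0.59  0.34]
wrist [ 295  224   54   93 4788] ((494.10845947265625, 45.264339447021484), (55.81827163696289, 30.193206787109375), 83.9188461303711) 106.2074551392599
floor pts 760 ((558.4544677734375, -145.98789978027344), (4.614203453063965, 79.47624206542969), 83.92658996582031)
scene [346 254  22  16 233] ((496.3879089355469, 49.52973175048828), (42.715675354003906, 30.90665054321289), 84.92236328125) 104.57709527189024
floor pts 149 ((547.3200073242188, -186.2493896484375), (91.81592559814453, 79.53548431396484), 76.16815185546875)
```

Emit:
play_rows --pt "-1 1 -15" --pt "-0.7 0.5 -20" --pt "0 0 -15" --pt "0 0 -10" --pt "0 0 0" --pt "0 0 0" --yaw '[0,0,0,0,0,0]'

```text
t: 14.58
ee_pos: [493.3, 45.2, 78.6]
orientation: [-2.324, -2.113, 0.002]
ft_force: [0.4, 0.2, -0.2]
width: 87.9
grasp_force: 0.0
```

Emit:
play_rows --pt "0 0 0" --pt "0 0 0" --pt "0 0 0" --pt "0 0 0" --pt "0 0 0" --pt "0 0 0" --pt "0 0 0" --pt "0 0 0" --yaw '[0,0,0,0,0,0,0,0]' --gripper 1

```text
t: 15.25
ee_pos: [493.6, 45.2, 79.0]
orientation: [2.326, 2.112, 0.0]
ft_force: [0.5, 0.5, 0.4]
width: 37.4
grasp_force: 0.0
```

Emit:
play_rows --pt "0 0 0" --pt "0 0 0" --pt "0 0 0" --pt "0 0 0" --pt "0 0 10" --pt "0 0 30" --pt "0 0 35" --pt "0 0 35" --yaw '[0,0,0,0,0,0,0,0]'

```text
t: 15.92
ee_pos: [492.2, 45.2, 189.9]
orientation: [-2.325, -2.11, 0.004]
ft_force: [1.3, -0.8, -1.7]
width: 29.9
grasp_force: 29.9
```

Emit:
play_rows --pt "6 -30 22" --pt "6 -36 15" --pt "6 -38 10" --pt "6 -40 0" --pt "6 -40 0" --pt "7 -40 0" --pt "7 -40 0" --pt "6 -35 0" --yaw '[0,0,0,0,0,0,0,0]'

```text
t: 16.58
ee_pos: [543.0, -256.1, 236.4]
orientation: [-2.327, -2.111, 0.0]
ft_force: [1.9, 1.0, -1.4]
width: 30.3
grasp_force: 29.9
```

Emit:
play_rows --pt "6 -25 0" --pt "0 0 0" --pt "0 0 0" --yaw '[0.7,0,0]'

```text
t: 16.83
ee_pos: [548.9, -279.6, 235.7]
orientation: [-2.315, -2.122, 0.0]
ft_force: [-0.2, 0.9, -2.2]
width: 30.1
grasp_force: 29.9
```

```bash
python3 - <<'E'
from lid import *
o=ctrl.get_obs();M=R.from_rotvec(o['orientation']).as_matrix();print(o['t'],o['ee_pos'],'yawY',np.degrees(np.arctan2(M[1,1],M[0,1])),o['width'],o['ft_force'])
p=shot('wrist'); save(p,'w5.png'); C=cloud(p); np.savez('w5.npz',C=C,px=p['pixels']); print(p['Tw'][:3,3])
for k in ['chamber_floor','release_top','lid_hinge']:
    for d in models.landmark_of(p,k)[:2]: print(k,d,at_depth(p,d['location']))
e=np.array([np.cos(np.radians(-5)),np.sin(np.radians(-5))]); f=np.array([-e[1],e[0]])
q=C[...,:2]-np.array([551.5,-191]); X=q@e; Y=q@f; Z=C[...,2]
# along x profile at several Y
for y in (-15,0,15):
    m=np.abs(Y-y)<4
    print(y,[ (x,round(float(np.median(Z[m&(np.abs(X-x)<1.2)])),0)) for x in range(-64,70,3) if (m&(np.abs(X-x)<1.2)).any()])
for x in (-20,0,20):
    m=np.abs(X-x)<4
    print(x,[ (y,round(float(np.median(Z[m&(np.abs(Y-y)<1.2)])),0)) for y in range(-54,56,3) if (m&(np.abs(Y-y)<1.2)).any()])
E
```

```text
16.8333 [ 548.85 -279.6   235.67] yawY -4.977336987623799 30.107172041457346 [-0.2   0.89 -2.21]
[ 554.96 -201.74  398.19]
chamber_floor {'location': [318.5, 121.5], 'conf': 0.97} [[ 550.92 -190.64   25.  ]]
release_top {'location': [212.6, 305.2], 'conf': 0.77} [[ 435.05 -350.36   77.76]]
release_top {'location': [180.0, 118.7], 'conf': 0.71} [[ 448.07 -180.97  110.22]]
lid_hinge {'location': [49.3, 307.7], 'conf': 0.89} [[ 311.93 -319.02  129.29]]
lid_hinge {'location': [396.9, 120.4], 'conf': 0.76} [[ 612.86 -196.99   96.84]]
-15 [(-64, 78.0), (-61, 79.0), (-58, 98.0), (-55, 99.0), (-52, 88.0), (-49, 25.0), (-46, 26.0), (-43, 25.0), (-40, 25.0), (-37, 26.0), (-34, 25.0), (-31, 25.0), (-28, 26.0), (-25, 26.0), (-22, 26.0), (-19, 25.0), (-16, 25.0), (-13, 25.0), (-10, 25.0), (-7, 25.0), (-4, 25.0), (-1, 25.0), (2, 25.0), (5, 25.0), (8, 25.0), (11, 26.0), (14, 25.0), (17, 25.0), (20, 25.0), (23, 25.0), (26, 25.0), (29, 25.0), (32, 26.0), (35, 25.0), (38, 25.0), (41, 25.0), (44, 25.0), (47, 25.0), (50, 73.0), (53, 96.0), (56, 96.0), (59, 96.0), (62, 96.0), (65, 117.0), (68, 136.0)]
0 
[... 1607 characters left out ...]
7, 25.0), (-24, 26.0), (-21, 25.0), (-18, 25.0), (-15, 25.0), (-12, 25.0), (-9, 26.0), (-6, 25.0), (-3, 25.0), (0, 26.0), (3, 25.0), (6, 25.0), (9, 25.0), (12, 26.0), (15, 25.0), (18, 25.0), (21, 25.0), (24, 25.0), (27, 25.0), (30, 25.0), (33, 69.0), (36, 100.0), (39, 99.0), (42, 99.0), (45, 100.0)]
20 [(-54, 333.0), (-45, 99.0), (-42, 100.0), (-39, 99.0), (-36, 100.0), (-33, 69.0), (-30, 25.0), (-27, 25.0), (-24, 25.0), (-21, 25.0), (-18, 25.0), (-15, 25.0), (-12, 25.0), (-9, 25.0), (-6, 25.0), (-3, 25.0), (0, 26.0), (3, 25.0), (6, 26.0), (9, 25.0), (12, 25.0), (15, 25.0), (18, 26.0), (21, 25.0), (24, 25.0), (27, 26.0), (30, 25.0), (33, 70.0), (36, 99.0), (39, 99.0), (42, 99.0), (45, 99.0)]
```

View pics/w5.png

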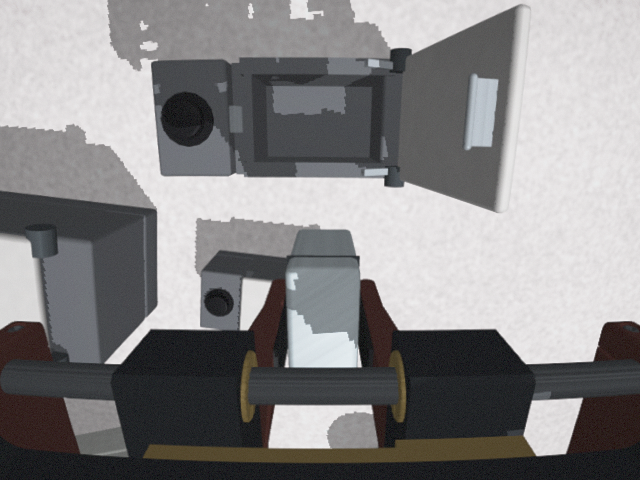

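```bash
python3 - <<'E'
from h import *
np.set_printoptions(precision=1,suppress=True)
C=np.load('w5.npz')['C']; Z=C[...,2]
e=np.array([np.cos(np.radians(-5)),np.sin(np.radians(-5))]); f=np.array([-e[1],e[0]])
q=C[...,:2]-np.array([550.8,-191]); X=q@e; Y=q@f
t=np.array([548.85,-279.6])-[550.8,-191]; print('tcp rel',t@e,t@f)
for a,b in [(215,260),(260,270),(190,215)]:
    m=(Z>a)&(Z<b)&(np.abs(X-t@e)<45)&(np.abs(Y-t@f)<40)
    if m.any(): print(a,b,m.sum(),np.percentile(X[m],[1,99])-t@e,np.percentile(Y[m],[1,99])-t@f)
for z in range(110,245,10):
    for nm,mm in (('lid',(np.abs(Y)>20)&(np.abs(Y)<40)),('mid',np.abs(Y)<13)):
        m=mm&(X>50)&(X<110)&(np.abs(Z-z)<3)
        if m.any(): print(z,nm,np.percentile(X[m],[2,50]),end='; ')
E
```

```text
tcp rel 5.779419146163679 -88.43280394928661
215 260 2800 [-24.4  22.2] [10.3 28.3]
260 270 8030 [-22.   20.3] [-16.9  27.5]
190 215 318 [-14.9  13.5] [25.6 28.1]
110 lid [50.6 64.2]; 110 mid [63.8 64.6]; 120 lid [65.7 66.6]; 120 mid [65.5 66.4]; 130 lid [67.2 68.3]; 130 mid [67.4 68.3]; 140 lid [69.1 70.1]; 140 mid [69.3 70.2]; 150 lid [70.8 72. ]; 150 mid [71. 72.]; 160 lid [72.7 73.8]; 160 mid [72.9 73.8]; 170 lid [74.7 75.7]; 170 mid [74.7 75.6]; 180 lid [76.5 77.5]; 180 mid [76.5 77.4]; 190 lid [78.1 79.3]; 190 mid [78.2 79.2]; 200 lid [79.9 81.1]; 210 lid [81.8 82.9]; 220 lid [83.5 84.7]; 220 mid [75.  81.7]; 230 lid [85.6 88.8]; 230 mid [71.5 88.7];
```

Emit:
play_rows --pt "-6.5 30 0" --pt "-6.5 30 0" --pt "-6 30 0" --pt "0 0 -20" --pt "0 0 -25" --pt "0 0 0" --pt "0 0 0" --yaw '[0,0,0,0,0,0,0]'

```text
t: 17.62
ee_pos: [529.7, -187.4, 190.4]
orientation: [-2.31, -2.126, 0.002]
ft_force: [0.9, 0.3, -1.7]
width: 30.2
grasp_force: 29.9
```

Emit:
play_rows --pt "0 -1.5 -15" --pt "0 0 -15" --pt "0 0 -15" --pt "0 0 -15" --pt "0 0 -15" --pt "0 0 -10" --pt "0 0 0" --pt "0 0 0" --yaw '[0,0,0,0,0,0,0,0]'

```text
t: 18.28
ee_pos: [531.0, -190.4, 106.5]
orientation: [2.313, 2.125, 0.0]
ft_force: [0.6, -0.7, -1.8]
width: 29.9
grasp_force: 29.9
```

Emit:
play_rows --pt "-0.5 0.5 -12" --pt "0 0 -12" --pt "0 0 -9" --pt "0 0 -4" --pt "0 0 -2" --pt "0 0 -1" --pt "0 0 0" --yaw '[0,0,0,0,0,0,0]'

```text
t: 18.87
ee_pos: [530.1, -189.8, 65.7]
orientation: [-2.313, -2.125, 0.0]
ft_force: [0.5, 0.3, -1.2]
width: 29.9
grasp_force: 29.9
```

Emit:
play_rows --pt "0 0 -1" --pt "0 0 -1" --pt "0 0 -0.7" --pt "0 0 -0.5" --pt "0 0 0" --yaw '[0,0,0,0,0]'

```text
t: 19.28
ee_pos: [530.1, -189.8, 62.7]
orientation: [2.313, 2.126, 0.0]
ft_force: [-0.5, 0.0, -2.3]
width: 30.2
grasp_force: 29.9
```

Emit:
play_rows --pt "0 0 -0.7" --pt "0 0 -0.7" --pt "0 0 0" --pt "0 0 0" --yaw '[0,0,0,0]'

```text
t: 19.62
ee_pos: [530.5, -189.9, 61.8]
orientation: [2.313, 2.125, 0.001]
ft_force: [-0.1, -0.0, 3.4]
width: 29.8
grasp_force: 30.0
```

Floor contact is at about 5 N, so I'll release with a small opening.

Emit:
play_rows --pt "0 0 0" --pt "0 0 0" --pt "0 0 0" --pt "0 0 0" --yaw '[0,0,0,0]' --gripper 0.59

```text
t: 19.95
ee_pos: [530.8, -189.9, 61.4]
orientation: [2.312, 2.125, 0.001]
ft_force: [1.5, 0.1, -0.5]
width: 35.6
grasp_force: 1.4
```

Emit:
play_rows --pt "0 0 4" --pt "0 0 8" --pt "0 0 12" --pt "0 0 15" --pt "0 0 15" --pt "0 0 20" --pt "0 0 25" --pt "0 0 30" --yaw '[0,0,0,0,0,0,0,0]'

```text
t: 20.62
ee_pos: [528.5, -189.3, 191.3]
orientation: [-2.311, -2.124, 0.002]
ft_force: [0.5, -0.6, 0.8]
width: 35.9
grasp_force: 0.0
```

Emit:
play_rows --pt "0 -20 35" --pt "0 -35 15" --pt "0 -35 0" --pt "0 0 0" --pt "0 0 0" --yaw '[0,0,0,0,0]' --gripper 1

```text
t: 21.03
ee_pos: [529.3, -280.9, 241.3]
orientation: [2.316, 2.122, 0.0]
ft_force: [-1.1, 0.1, -0.0]
width: 6.0
grasp_force: 0.0
```

```bash
python3 - <<'E'
from lid import *
o=ctrl.get_obs();M=R.from_rotvec(o['orientation']).as_matrix();print(o['t'],o['ee_pos'],'yawY',np.degrees(np.arctan2(M[1,1],M[0,1])),o['width'])
p=shot('wrist'); save(p,'w6.png'); C=cloud(p); Z=C[...,2]
m=((np.abs(Z-89)<4)&(np.hypot(C[...,0]-530,C[...,1]+190)<36)).astype(np.uint8)
k,l,st,_=cv2.connectedComponentsWithStats(m); i=1+np.argmax(st[1:,4]); P=C[l==i]; print(st[i],cv2.minAreaRect(P[:,:2].astype(np.float32)),np.median(P[:,2]),P[:,2].std())
e=np.array([np.cos(np.radians(-5)),np.sin(np.radians(-5))]); f=np.array([-e[1],e[0]])
q=C[...,:2]-np.array([550.8,-191]); X=q@e; Y=q@f
for z in (130,170,210): 
    mm=(np.abs(Y)>20)&(np.abs(Y)<40)&(X>50)&(np.abs(Z-z)<3); print(z,np.median(X[mm]))
E
```

```text
21.0333 [ 529.27 -280.91  241.33] yawY -4.994472657567491 6.036634991558413
[ 297   82   37   71 2544] ((529.5123291015625, -190.42076110839844), (55.92408752441406, 29.47211456298828), 83.99066925048828) 89.27570149929548 0.9358855368358051
130 68.37574725386456
170 75.68586937386115
210 82.95241260872933
```

View pics/w6.png

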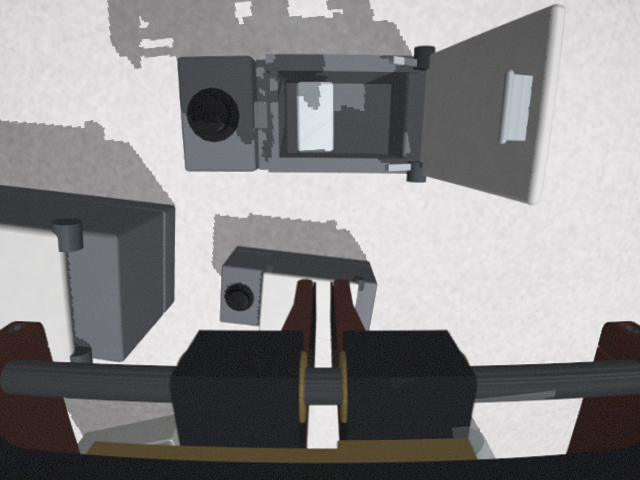

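The tin is upright on the chamber floor at (315,117), with its broad face towards the button and its top at height 89. The lid is still open. I'll go round behind the lid and bring it forward.

Emit:
play_rows --pt "36 0 0" --pt "37 0 -10" --pt "37 0 -15" --pt "37 0 -11" --pt "0 39 0" --pt "0 38 0" --pt "0 0 0" --pt "-8 0.7 0" --yaw '[0,0,0,0,0,0,0,0]'

```text
t: 21.75
ee_pos: [669.3, -198.5, 203.5]
orientation: [-2.307, -2.13, 0.001]
ft_force: [-0.2, 0.0, -0.6]
width: -0.0
grasp_force: 0.0
```

Emit:
play_rows --pt "-8 0.7 0" --pt "-5 0.5 0" --pt "-5 0.5 0" --pt "-5 0.5 0" --pt "-5 0.5 0" --pt "-5 0.5 0" --pt "-5 0.5 0" --pt "0 0 0" --yaw '[0,0,0,0,0,0,0,0]'

```text
t: 22.42
ee_pos: [629.9, -198.5, 204.3]
orientation: [-2.313, -2.125, 0.001]
ft_force: [0.5, 0.2, -0.4]
width: 0.2
grasp_force: 0.0
```

```bash
cat > th.py <<'E'
from h import *
np.set_printoptions(precision=1,suppress=True)
o=ctrl.get_obs(); print(o['t'],o['ee_pos'],o['ft_force'])
e=np.array([np.cos(np.radians(-5)),np.sin(np.radians(-5))]); f=np.array([-e[1],e[0]])
p=shot('scene'); C=cloud(p); br=p['pixels'].astype(int).sum(2); q=C[...,:2]-np.array([552,-191.]); X=q@e;Y=q@f;Z=C[...,2]
m=(br>330)&(np.abs(Y)<40)&(X>-100)&(X<110)&(Z>102)&(Z<255)
for z in range(105,250,10):
    k=m&(np.abs(Z-z)<5)
    if k.sum()>15: print(z,k.sum(),'X med',np.median(X[k]))
E
python3 th.py
```

```text
22.4167 [ 629.9 -198.5  204.3] [ 0.5  0.2 -0.4]
105 109 X med 70.6606159670793
115 139 X med 70.55674197170953
125 153 X med 70.21201131156724
135 146 X med 70.01828630948938
145 150 X med 69.93385559296502
155 126 X med 69.49778313901595
165 98 X med 69.0744153074392
175 92 X med 68.4608286191287
185 47 X med 68.64339190897822
225 29 X med 46.859870303296056
```

Emit:
play_rows --pt "-4 0.4 0" --pt "-4 0.4 0" --pt "-4 0.4 0" --pt "-3 0.3 0" --pt "0 0 0" --pt "0 0 0" --pt "0 0 0" --pt "0 0 0" --yaw '[0,0,0,0,0,0,0,0]'

```text
t: 23.13
ee_pos: [616.2, -196.9, 204.3]
orientation: [2.313, 2.126, 0.0]
ft_force: [0.3, -0.3, 0.3]
width: 0.5
grasp_force: 0.0
```

Emit:
play_rows --pt "0 0 0" --pt "0 0 0" --pt "0 0 0" --pt "0 0 0" --pt "0 0 0" --pt "0 0 0" --pt "0 0 0" --pt "0 0 0" --yaw '[0,0,0,0,0,0,0,0]'

```text
t: 23.8
ee_pos: [616.1, -196.9, 204.3]
orientation: [-2.313, -2.126, 0.0]
ft_force: [0.2, 1.1, -0.3]
width: 0.3
grasp_force: 0.0
```

```bash
python3 th.py
```

```text
23.8 [ 616.1 -196.9  204.3] [ 0.2  1.1 -0.3]
105 135 X med 62.98477700661947
115 417 X med 51.23652498166111
125 378 X med 32.49605914257603
135 398 X med 14.366377627609577
145 389 X med -4.433559595027318
155 383 X med -22.984097219983674
165 334 X med -40.26885742431632
```

Emit:
play_rows --pt "-37.5 3.4 0" --pt "-37.5 3.4 0" --pt "-37 3.3 -10" --pt "0 0 -15" --pt "0 0 -5" --pt "0 0 -4" --pt "-0.5 0 -4" --pt "-0.5 0 -4" --yaw '[0,0,0,0,0,0,0,0]'

```text
t: 24.52
ee_pos: [501.7, -186.6, 162.1]
orientation: [-2.309, -2.124, 0.005]
ft_force: [-13.0, -0.1, 8.3]
width: 0.6
grasp_force: 6.4
```

Emit:
play_rows --pt "-0.5 0 -4" --pt "-0.5 0 -4" --pt "-0.5 0 -4" --pt "-0.5 0 -4" --pt "-0.5 0 -4" --pt "-0.5 0 -4" --pt "-0.5 0 -4" --pt "-0.5 0 -4" --yaw '[0,0,0,0,0,0,0,0]'

```text
t: 25.18
ee_pos: [499.3, -186.8, 130.0]
orientation: [2.313, 2.126, 0.0]
ft_force: [-1.9, -0.9, 2.8]
width: 0.4
grasp_force: 1.0
```

Emit:
play_rows --pt "-0.5 0 -4" --pt "-0.5 0 -4" --pt "-0.5 0 -4" --pt "0 0 -3" --pt "0 0 -2" --pt "0 0 -2" --pt "0 0 -1" --pt "0 0 0" --yaw '[0,0,0,0,0,0,0,0]'

```text
t: 25.85
ee_pos: [497.8, -186.8, 109.9]
orientation: [2.313, 2.125, 0.0]
ft_force: [0.9, -0.2, 0.1]
width: 0.3
grasp_force: 0.0
```

Emit:
play_rows --pt "0 0 -1" --pt "0 0 -0.8" --pt "0 0 0" --pt "0 0 0" --yaw '[0,0,0,0]'

```text
t: 26.18
ee_pos: [498.0, -186.9, 108.7]
orientation: [2.313, 2.125, 0.001]
ft_force: [-0.6, 0.1, 3.0]
width: 0.3
grasp_force: 1.2
```

Emit:
play_rows --pt "0 0 -0.7" --pt "0 0 0" --pt "0 0 0" --yaw '[0,0,0]'

```text
t: 26.43
ee_pos: [497.9, -186.9, 108.0]
orientation: [2.313, 2.125, 0.001]
ft_force: [0.4, -1.2, 3.5]
width: 0.1
grasp_force: 1.8
```

Emit:
play_rows --pt "0 0 -0.7" --pt "0 0 -0.7" --pt "0 0 0" --pt "0 0 0" --yaw '[0,0,0,0]'

```text
t: 26.77
ee_pos: [498.0, -186.9, 107.8]
orientation: [2.312, 2.125, 0.001]
ft_force: [-4.0, 1.7, 16.6]
width: 0.3
grasp_force: 8.4
```

Contact is firm at 17 N. I'll lift straight up and check that it latched.

Emit:
play_rows --pt "0 0 5" --pt "0 0 15" --pt "0 0 30" --pt "0 0 40" --pt "0 40 0" --pt "0 40 0" --pt "0 40 0" --pt "0 0 0" --yaw '[0,0,0,0,0,0,0,0]'

```text
t: 27.43
ee_pos: [496.6, -61.8, 196.3]
orientation: [-2.308, -2.129, -0.001]
ft_force: [-0.2, -0.5, -0.2]
width: 0.5
grasp_force: 0.0
```

```bash
python3 th.py; python3 - <<'E'
from h import *
np.set_printoptions(precision=1,suppress=True)
p=shot('top'); C=cloud(p); Z=C[...,2]; br=p['pixels'].astype(int).sum(2)
w=np.zeros((480,640),bool); w[175:240,385:432]=1; m=w&(br>400)&(Z>95)
print(m.sum(),np.percentile(Z[m],[2,50,98]))
for k in ['beaker','marker','short_tin_a_mid']:
    for d in models.landmark_of(p,k)[:2]: print(k,round(d['conf'],2),np.round(d['location']))
E
```

```text
27.4333 [496.6 -61.8 196.3] [-0.2 -0.5 -0.2]
105 1761 X med 4.147503448544866
115 44 X med -21.669065762851318
1633 [106.2 113.3 626.2]
beaker 0.63 [244. 167.]
marker 0.68 [311. 166.]
short_tin_a_mid 0.47 [187. 237.]
```

```bash
python3 -c "
from workcell import ticket
print(ticket.close_job())"
```

```text
the job is handed in; nothing more can be done
None
```

I handed the job in at about 27 s: the tall tin was weighed on the pan, then set upright on the chamber floor with a broad face towards the button, and the lid is pressed shut and stayed flush when I lifted off. I did not re-measure the short tins, beaker and marker closely, but nothing touched them and rough detections put them where they started.

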